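Feed a cup carrier past the spring gate of a sample reader

ROBOT

A 6-joint arm with a two-finger parallel gripper is mounted at the origin on a cart in front of the work surface, level with it; the furniture and walls round the work are solid. World frame = base frame: x ahead of the robot, y to its left, z up, the work surface at z = 0. Lengths are in m, angles in rad, forces in N, time in s.
With the tool pointing down it reaches from about 0.35 to 0.975 m from the base axis. Payload 4.9 kg.
Tool frame: the origin (TCP) lies midway between the tips of the shut fingers; the grasp point (between the pads) lies 19 mm behind it; z points along the fingers, y is the line along which they close (so a half turn about z gives the same grasp; the last joint's range is limited). The gripper opens to 85 mm and grips with 20 to 120 N. Pads are 22 mm wide; open, the fingers measure 114 mm over their backs; the gripper's body (76 mm by 85 mm) begins 54 mm behind the grasp point. The pads swing forward as they close: fully open they stand 13 mm farther back than shut.
Start: joints at [-0.119, 0.053, 1.613, -0, 1.476, -0.119], TCP at [0.625, 0, 0.231] pointing down, gripper open.
Joint ranges: [-3.01, 3.01], [-1.01, 2.22], [0.06, 2.58], [-1.02, 4.17], [0.09, 2.62], [-3.14, 3.14]. Speed limits (rad/s): [2.57, 2.57, 3.14, 3.14, 3.14, 3.14].

INTERFACE

Orientations are given as a rotation vector (axis times angle).
In Python, from station import ctrl, optics, job gives the robot as it stands.
- The arm moves only by the shell command python3 -m jog 'ROWS' [OPENING] [FORCE]. ROWS is JSON, a list of rows, each a list of 2 entries, a list of its own where there are three numbers: the shift along the tool's x, y, z in m, then the turn, a rotation vector about the tool's x, y, z in rad. A call has 1 to 5 rows; each row is the pose to reach, as a shift and turn from the pose commanded when the call began, along the tool's axes at that moment; what a row does not reach only later rows make up. A row lasts 1/10 s, in which the tool goes at most 50 mm and 8.59 degrees, less where a joint would pass 70% of its speed; a pose out of reach is approached as far as the arm can. A call with a gripper value outside its range is refused whole. OPENING is the opening, from 0 (shut) to 1 (fully open), set as the call begins (- or left out, the last holds). The fingers move at their own pace and stop on an object; FORCE is the grip in N (left out, the last holds). Time passes only in rows, so rows that repeat a pose let the fingers close. It gives the time, the measured TCP pose, the force, the opening and the grip force at its end, in the units of the state.
- ctrl.get_obs(): the state, without advancing time (a new reading comes with each control period).
- optics.get_image(name): name is "scene" or "side" or "wrist"; returns a dict with "image" (480x640x3 uint8, blue, green, red), "fx", "fy", "cx", "cy" (pixels), "rvec" (rotation vector, rad) and "tvec" (3), from world to camera coordinates, as OpenCV has them; the wrist camera has in their place "mount" (4x4, takes a point from camera to tool coordinates, whose origin is the TCP and whose axes are the flange's). Camera axes: x right, y down, z forward; pixel columns grow to the right and rows downward; lengths in m; the calibration is good to about 2 mm. A picture is of the moment at which its call begins: read the wrist's pose just before it. There is no depth.
- job.finish_job(): hands the job in; it is judged then, once.
The state is a dict: "t": time; "q": joint angles; "dq": joint speeds; "effort": joint torques, N m; "tool_pos": TCP position; "tool_rot": TCP orientation; "contact_force": force on the tool from outside, world axes, zero at the start; "wrist_torque": the same for the moment, N m; "opening": finger opening in m; "grip_force": force on a finger pad.
Only numpy, scipy, OpenCV 4.12 (cv2) and the standard library are available. Lean on these libraries where they do the work, as an engineer would, in place of code of your own. Each camera call takes 0.05 s, during which the arm holds its last target. There are 200 camera calls.

TASK

Feed the white cup carrier into the sample reader: with one fingertip press the yellow pedal down and keep it down, so that the red gate stays raised, while another fingertip pushes the carrier by its blue tab along the lane, under the gate, until it is home against the reader head. Only then let go of the pedal so that the gate shuts behind the cups, and move clear. Only push: do not lift or tip the carrier or its cups, do not let the gate hit or drop onto them, and leave everything else on the bench where it stands.

Things in the scene. Friction and masses are not known exactly. Their poses are not given: they have to be found in the camera images.
- lane: Fixed feed lane (place and yaw vary); lane coordinates below are mm in its frame. Origin: worktop level, centre line; +y the feed direction, -x towards the robot, z up. White floor 4 thick; side walls 48 apart inside, 5 thick, tops at z 24. It runs from y -165 to the flat face of the grey reader head at y 166, the end stop (head 74 wide, 70 high)
- gate_line (a point): point on the lane floor (z 4) on the centre line in the plane of the gate's blade: lane y 60
- dock (a point): point on the lane floor (z 4) where the carrier's origin lies when the carrier is home against the end stop: lane y 120; axes as the lane's
- gate (a joint): gate angle (rad): 0 shut (by spring), 0.8 fully open (stop). One rigid rocker on a 6 mm shaft along y at lane x -38, z 50 (grey brackets up to z 57 at y 76, -65, -172): red blade over the lane, yellow pedal on the robot's side. Pressing the pedal down (4 to 7 N) lifts the blade; let go, it shuts. The blade clears carrier and cups from 0.5 up; aim for 0.65
- blade (a point): middle of the lower edge of the gate's red blade, 27 mm wide across the lane (lane x -5 to 22 when shut), 6 mm thick along it. Shut, this edge is at z 14, which stops the carrier's pocket part but passes over its tongue; at 0.65 rad the arm's top reaches z 95
- pedal (a point): middle of the top face of the yellow pedal, a plate 205 mm long (lane y -180 to 25), 42 mm wide. Shut, it tilts 0.65 rad, this point at about lane x -75, z 61, its edge nearer the robot higher (z 70). At 0.65 rad it lies level, top at z 36, lane x -53 to -95; a fingertip can slide along it in y
- carrier: loose white carrier, about 0.2 kg, 2 mm play each side in the lane. Origin: centre of the underside of its pocket part; +y its front. Pocket part 44 wide, 92 long (y -46 to 46), 29 high with its cups (front wall 20). Behind it a tongue 5 thick, 24 wide, then an upright blue tab (36 wide, y -98 to -92, 60 high). Its front starts 15 to 60 mm short of the gate
- push_face (a point): middle of the width of the tab's rear face, 40 mm above the carrier's underside (20 mm below the tab's top): push here along +y
- cup_red: sample cup with a red snap lid, 35x43x24 mm, standing loosely in a carrier pocket; origin at its underside, z up
- cup_blue: the same with a blue lid, in the other pocket (which is which varies)
- beaker: clear empty beaker, 59 mm across, 82 mm tall; bystander; origin at its underside
- amber_bottle: amber dropper bottle with a white cap, 30 mm across, 78 mm tall; bystander; origin at its underside
- white_bottle: translucent white bottle with a white cap, 52 mm across, 112 mm tall; bystander; origin at its underside
- spare_cup: spare sample cup with a blue snap lid, 35x43x24 mm; bystander; origin at its underside
- ballpen: light-coloured ballpoint pen, 11x145x9 mm, lying; bystander; origin at its underside
Not all that is in view belongs to the job. What is shaped like the cup_blue but pink or purple is not meant.

How it is judged:
On the way, in this order (a step that is already met when the one before it is completed fails the run):
1. a fingertip holds the gate open while the carrier is still short of it (value of joint gate above 0.48 rad and contact force between the fingers and gate above 0.3 N and y of carrier in the frame of dock below -0.104 m), for 0.1 s.
2. the carrier is pushed by a fingertip under the gate while another holds the gate open (value of joint gate above 0.48 rad and contact force between the fingers and gate above 0.3 N and contact force between the fingers and carrier above 0.1 N and y of carrier in the frame of dock between -0.08 and -0.02 m), for 0.05 s.
3. the carrier is home against the reader head with the gate still held open by a fingertip (value of joint gate above 0.48 rad and contact force between the fingers and gate above 0.3 N and y of carrier in the frame of dock above -0.004 m), for 0.1 s.
At the end, for the whole second after the job is handed in: The carrier stands flat in the lane, at rest, within 5 mm of the end stop, both cups upright in their pockets, and the gate is shut (below 0.05 rad) behind it (y of carrier in the frame of dock between -0.005 and 0.004 m and angle between the y axis of carrier and the y axis of dock, either way round below 0.08 rad and height (world z) of carrier below 0.007 m and value of joint gate below 0.05 rad and linear speed of carrier below 0.01 m/s and angle between each of cup_red, cup_blue's own z axis and vertical below 0.15 rad and z of each of cup_red, cup_blue in the frame of carrier below 0.009 m and horizontal distance between each of cup_red, cup_blue and carrier below 0.04 m); the robot touches nothing.
It fails at once if the gate's blade strikes or comes down on the carrier or a cup (contact force between gate and carrier above 2 N or contact force between gate and cup_red above 2 N or contact force between gate and cup_blue above 2 N).
It fails at once if the carrier is lifted or tipped (height (world z) of carrier above 0.016 m or angle between carrier's own z axis and vertical above 0.2 rad).
It fails at once if a cup is lifted, tipped or leaves its pocket (z of any of cup_red, cup_blue in the frame of carrier above 0.014 m or angle between any of cup_red, cup_blue's own z axis and vertical above 0.3 rad).
It fails at once if a bystander (beaker, bottles, spare cup, pen) is moved by more than 15 mm or tipped (distance of any of beaker, amber_bottle, white_bottle, spare_cup, ballpen from where it was at the start of the episode above 0.015 m or angle between any of beaker, amber_bottle, white_bottle, spare_cup's own z axis and vertical above 0.3 rad).
It also fails if it takes over 38 s, if anything falls off the work surface, if the arm or the gripper's body presses on something with over 40 N, if the wrist force passes 120 N, or if a joint passes its speed limit or range.

## Working session

There is one attempt and no reset: what is moved stays moved. The work goes in short steps, Python scripts to look and compute and a shell command to move; the robot and the scene stay as the last step left them, time stands still between calls to the robot, and variables do not carry over. Pictures are saved under pics/ and viewed, at most 14 in all, crops included, and the job is handed in when it is done.

```bash
ls; mkdir -p pics; cat > h.py <<'E'
import numpy as np, cv2
from scipy.spatial.transform import Rotation as R
def ray(im,u,v,z):
    """world point at height z on the pixel ray of a fixed camera"""
    M=R.from_rotvec(np.ravel(im["rvec"])).as_matrix(); t=np.ravel(im["tvec"])
    c=-M.T@t; d=M.T@np.array([(u-im["cx"])/im["fx"],(v-im["cy"])/im["fy"],1])
    return c+d*(z-c[2])/d[2]
def proj(im,P):
    K=np.array([[im["fx"],0,im["cx"]],[0,im["fy"],im["cy"]],[0,0,1]])
    return cv2.projectPoints(np.float64(P).reshape(-1,1,3),np.float64(im["rvec"]),np.float64(im["tvec"]),K,None)[0][:,0]
E
python3 - <<'E'
from station import ctrl,optics
import cv2,pickle
print(ctrl.get_obs())
for n in("scene","side"):
    i=optics.get_image(n); cv2.imwrite(f"pics/{n}0.png",i["image"]); pickle.dump(i,open(n+".pkl","wb"))
    print({k:v for k,v in i.items() if k!="image"})
E
```

```text
pics
{'t': 0.0, 'q': array([-1.18981159e-01,  5.33871113e-02,  1.61428054e+00,  3.39786881e-05,
        1.47596936e+00, -1.19021698e-01]), 'dq': array([ 0.00089987,  0.00037384,  0.0014089 ,  0.00196192, -0.0012989 ,
        0.00113419]), 'effort': array([ 2.70554956e-04, -3.93670499e+01, -3.70175600e+01, -1.62778279e-04,
        6.93513779e-03, -6.06393527e-06]), 'tool_pos': array([6.24392131e-01, 9.43818269e-05, 2.30052286e-01]), 'tool_rot': array([-2.22024856e+00, -2.22033135e+00,  1.94230576e-03]), 'contact_force': array([ 0.57697339, -0.03053255,  0.65155424]), 'wrist_torque': array([-0.0016614 ,  0.00108892,  0.01883655]), 'grip_force': 0.0, 'opening': 0.08553741618997095}
{'fx': 532.1272535604736, 'fy': 532.1272535604736, 'cx': 316.92425934917367, 'cy': 245.04750070317527, 'rvec': array([ 2.19180309, -0.68514068,  0.34859264]), 'tvec': array([-0.57850731,  0.12702027,  0.7904895 ])}
{'fx': 515.1066724368985, 'fy': 515.1066724368985, 'cx': 317.55997826987857, 'cy': 241.63941382702538, 'rvec': array([ 1.92765763, -0.02500769,  0.02874559]), 'tvec': array([-5.23417079e-01, -1.21174028e-04,  1.08759037e+00])}
```

View pics/scene0.png

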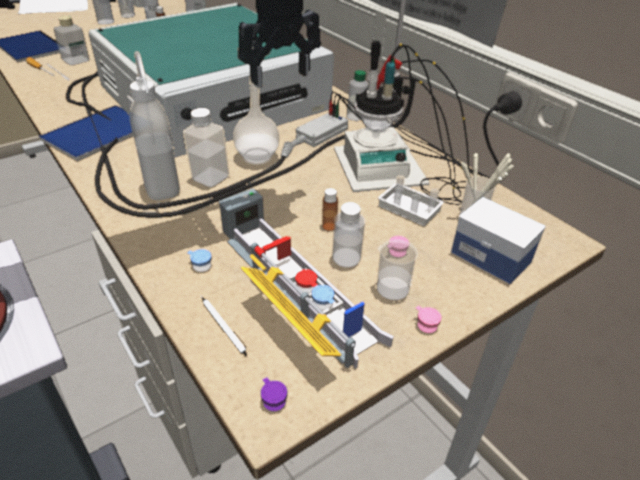

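View pics/side0.png

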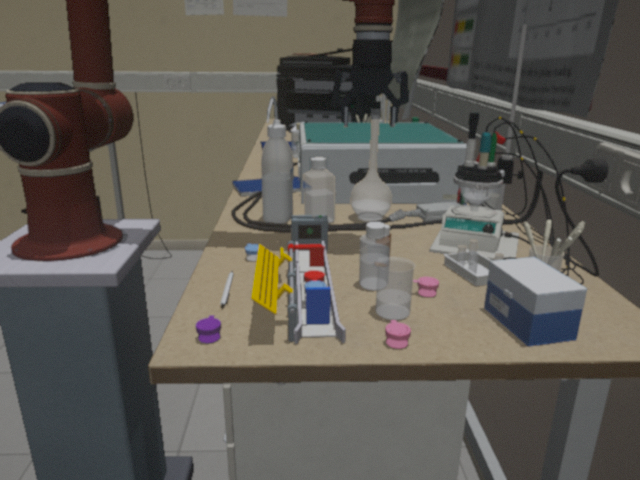

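The scene camera shows the lane with the grey reader head at about (242,213), the red gate at (277,247), the yellow pedal at (290,305) and the blue tab at (353,318). The cups are red at (306,279) and blue at (322,295); the pink and purple cups are decoys. I'll enlarge this area for measuring.

```bash
python3 - <<'E'
import cv2
a=cv2.imread("pics/scene0.png")[185:375,205:405]; cv2.imwrite("pics/c1.png",cv2.resize(a,None,fx=3.1,fy=3.1,interpolation=cv2.INTER_CUBIC))
a=cv2.imread("pics/side0.png")[205:355,200:400]; cv2.imwrite("pics/c2.png",cv2.resize(a,None,fx=4,fy=4,interpolation=cv2.INTER_CUBIC))
E
```

```text
(no output)
```

View pics/c1.png

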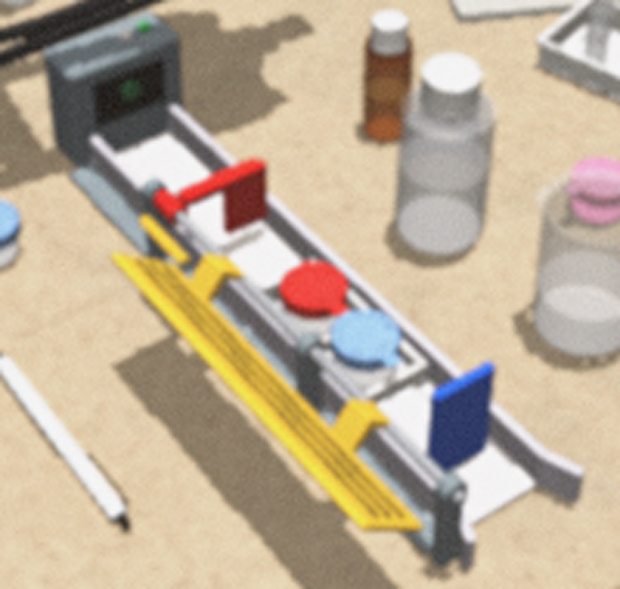

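View pics/c2.png

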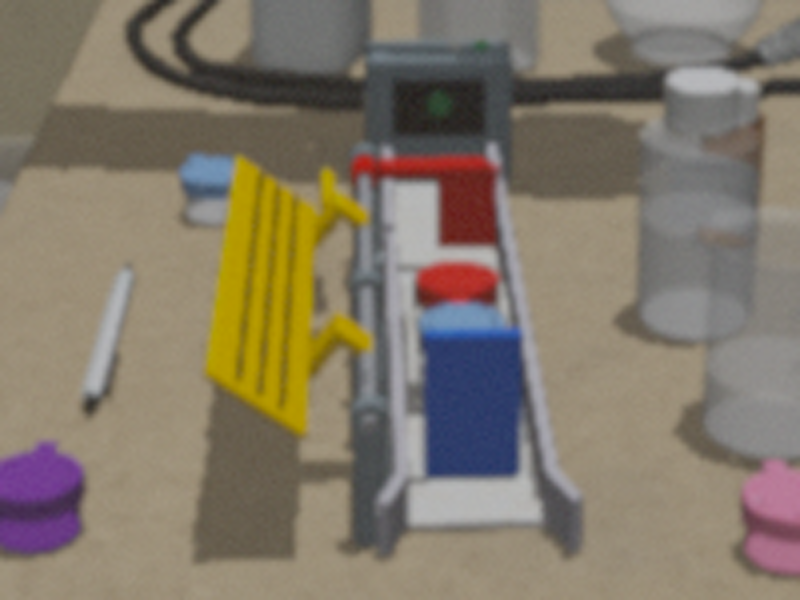

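Both crops show the same layout. The enlarged pedal corners, head top corners, floor end and tab corners are readable, so I'll fit the lane pose and carrier position to them across both views.

```bash
cat > fit.py <<'E'
import pickle,numpy as np
from scipy.optimize import least_squares
from h import *
S,D=pickle.load(open("scene.pkl","rb")),pickle.load(open("side.pkl","rb"))
# view, crop u,v, lane pt mm, is carrier
L=[(0,362,523,-91.9,-180,73),(0,420,525,-58.4,-180,48),(0,113,255,-91.9,25,73),(0,150,257,-58.4,25,48),
(1,207,372,-91.9,-180,73),(1,303,434,-58.4,-180,48),(1,240,155,-91.9,25,73),(1,315,205,-58.4,25,48),
(1,368,55,-37,166,70),(1,508,55,37,166,70),(0,50,75,-37,166,70),(0,180,45,37,166,70),
(1,410,525,-24,-165,4),(1,543,522,24,-165,4)]
C=[(0,432,395,-18,-98,64),(0,493,368,18,-98,64),(1,425,335,-18,-98,64),(1,520,333,18,-98,64),(1,428,475,-18,-98,6),(1,517,475,18,-98,6)]
def px(a): return (205+a[1]/3.1,185+a[2]/3.1) if a[0]==0 else (200+a[1]/4,205+a[2]/4)
def W(p,q):
    c,s=np.cos(p[2]),np.sin(p[2]); x,y,z=np.array(q)/1000
    return [p[0]+c*x-s*y,p[1]+s*x+c*y,z]
def f(p):
    r=[proj((S,D)[a[0]],W(p,a[3:]))[0]-px(a) for a in L]
    r+=[proj((S,D)[a[0]],W(p,(a[3]+p[4]*1000,a[4]+p[3]*1000,a[5])))[0]-px(a) for a in C]
    return np.ravel(r)
if __name__=="__main__":
    o=least_squares(f,[.5,-.3,0,-.05,0],loss="soft_l1",x_scale=[.01,.01,.02,.01,.01])
    print(o.x.round(4)); print(f(o.x).reshape(-1,2).round(1).tolist())
    p=o.x
    for n,q in dict(gate=(0,60,4),pedmid=(-75,-77,61),pednear=(-75,-180,61),pedfar=(-75,25,61),push=(p[4]*1000,p[3]*1000-98,44),dockpush=(0,22,44)).items(): print(n,np.round(W(p,q),4))
    print("front short of gate mm",60-(p[3]*1000+46))
    for n,(i,u,v) in dict(beaker=(0,394,292),white=(0,347,262),amber=(0,329,227),spare=(0,201,267),pen=(0,224,325)).items(): print(n,ray((S,D)[i],u,v,0).round(3))
E
python3 fit.py
```

```text
[ 5.094e-01 -2.301e-01  2.420e-02 -3.860e-02  1.000e-04]
[[-0.4, 1.5], [0.3, 0.9], [-1.8, -0.5], [5.9, 2.3], [-0.0, -1.0], [1.4, -0.4], [-0.6, -0.7], [0.5, 0.1], [-1.1, 0.3], [1.3, -0.1], [4.7, 1.3], [-0.8, -3.1], [-0.3, -1.2], [0.2, -1.2], [0.2, 2.0], [-0.0, -0.1], [-0.4, -0.7], [0.9, -0.6], [-1.2, 0.0], [1.0, -0.5]]
gate [ 0.508  -0.1701  0.004 ]
pedmid [ 0.4363 -0.3089  0.061 ]
pednear [ 0.4388 -0.4119  0.061 ]
pedfar [ 0.4338 -0.207   0.061 ]
push [ 0.5128 -0.3667  0.044 ]
dockpush [ 0.5089 -0.2081  0.044 ]
front short of gate mm 52.6346562216682
beaker [ 0.631 -0.329  0.   ]
white [ 0.612 -0.228  0.   ]
amber [ 0.644 -0.131  0.   ]
spare [ 0.396 -0.098  0.   ]
pen [ 0.368 -0.237  0.   ]
```

The fit residuals are about 1–2 px. The lane origin is (0.509, -0.230) with yaw 0.024, and the carrier front is 53 mm short of the gate, within the stated 15–60 mm. I'll bring the gripper to a 60 mm opening above lane (-35, -152), so one finger is over the pedal and the other is behind the tab.

```bash
python3 -m jog '[[[-0.04,-0.015,0],[0,0,0]],[[-0.08,-0.03,0],[0,0,0]],[[-0.12,-0.045,0],[0,0,0]],[[-0.16,-0.06,0],[0,0,0]],[[-0.2,-0.075,0],[0,0,0]]]' 0.7
python3 -m jog '[[[-0.04,-0.015,0],[0,0,0]],[[-0.08,-0.03,0],[0,0,0]],[[-0.12,-0.045,0],[0,0,0]],[[-0.16,-0.06,0],[0,0,0]],[[-0.183,-0.071,0],[0,0,-0.024]]]'
python3 -m jog '[[[0,0,0.03],[0,0,0]],[[0,0,0.06],[0,0,0]],[[0,0,0.09],[0,0,0]],[[0,0,0.09],[0,0,0]],[[0,0,0.09],[0,0,0]]]'
cat > st.py <<'E'
import sys,cv2,numpy as np
from station import ctrl,optics
o=ctrl.get_obs(); 
from scipy.spatial.transform import Rotation as R
p=o["tool_pos"]-[.5094,-.2301,0]; l=R.from_euler("z",-.0242).apply(p)*1000
print("t",round(o["t"],2),"lane tcp mm",l.round(1),"axes",R.from_rotvec(o["tool_rot"]).as_matrix().round(3).tolist(),"F",o["contact_force"].round(1),"open",round(o["opening"],4))
if len(sys.argv)>1:
    A=[]
    for n,(x,y) in dict(scene=(190,130),side=(180,130)).items():
        im=optics.get_image(n)["image"][y:y+240,x:x+220]; A.append(cv2.resize(im,(396,432),interpolation=cv2.INTER_CUBIC))
    cv2.imwrite(f"pics/{sys.argv[1]}.png",np.hstack(A))
E
python3 st.py m1
```

```text
t: 0.6
tool_pos: [0.5489, -0.2013, 0.2307]
tool_rot: [-2.221, -2.221, 0.0]
contact_force: [0.6, 0.2, -1.5]
opening: 0.0598
grip_force: 0.0
t: 1.1
tool_pos: [0.4774, -0.3854, 0.2306]
tool_rot: [-2.196, -2.246, 0.001]
contact_force: [-0.2, -0.3, -0.6]
opening: 0.0597
grip_force: 0.0
t: 1.6
tool_pos: [0.4787, -0.3826, 0.1408]
tool_rot: [-2.193, -2.247, -0.0]
contact_force: [0.7, -0.8, 0.5]
opening: 0.0599
grip_force: 0.0
t 1.6 lane tcp mm [ -34.4 -151.7  140.8] axes [[-0.024, 1.0, -0.001], [1.0, 0.024, 0.001], [0.001, -0.001, -1.0]] F [ 0.7 -0.8  0.5] open 0.0599
```

View pics/m1.png

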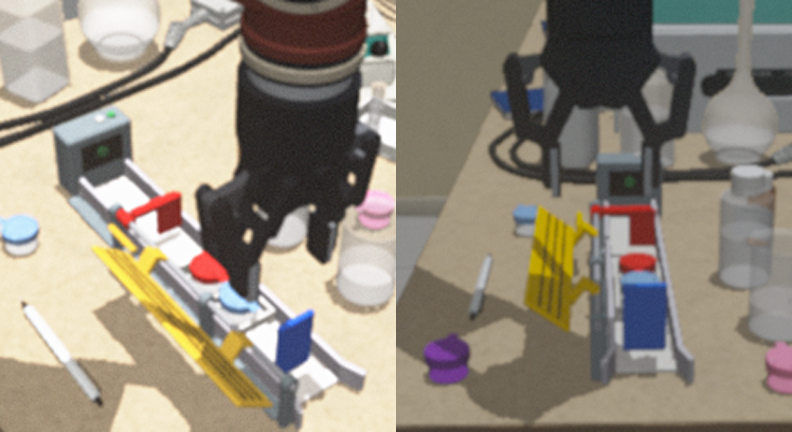

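The left finger (555,170 in the side half) is above the pedal and the right finger (648,185) lines up with the tab. I'll back off 6 mm and descend, watching the force.

```bash
python3 -m jog '[[[-0.006,0,0.02],[0,0,0]],[[-0.006,0,0.04],[0,0,0]],[[-0.006,0,0.06],[0,0,0]],[[-0.006,0,0.07],[0,0,0]],[[-0.006,0,0.075],[0,0,0]]]'
python3 -m jog '[[[0,0,0.006],[0,0,0]],[[0,0,0.012],[0,0,0]],[[0,0,0.018],[0,0,0]],[[0,0,0.023],[0,0,0]],[[0,0,0.023],[0,0,0]]]'
python3 st.py m2
```

```text
t: 2.2
tool_pos: [0.4795, -0.3893, 0.0668]
tool_rot: [2.194, 2.247, -0.0]
contact_force: [0.4, -0.2, -0.0]
opening: 0.0593
grip_force: 0.0
t: 2.7
tool_pos: [0.4796, -0.3896, 0.0436]
tool_rot: [2.193, 2.247, -0.0]
contact_force: [0.4, -1.0, 2.4]
opening: 0.0595
grip_force: 1.3
t 2.7 lane tcp mm [ -33.7 -158.7   43.6] axes [[-0.024, 1.0, 0.001], [1.0, 0.024, -0.001], [-0.001, 0.001, -1.0]] F [ 0.4 -1.   2.4] open 0.0595
```

View pics/m2.png

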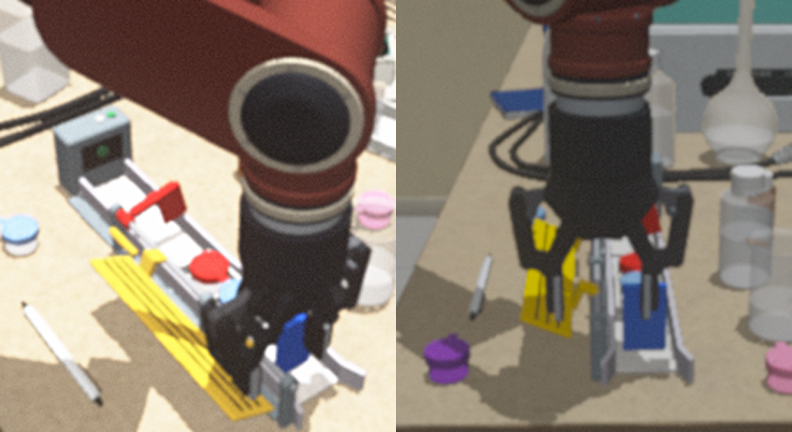

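The pedal is being pressed (2.4 N), the gate is partly up, and the right finger stands behind the tab. I'll press about 13 mm further.

```bash
python3 -m jog '[[[0,0,0.004],[0,0,0]],[[0,0,0.008],[0,0,0]],[[0,0,0.012],[0,0,0]],[[0,0,0.013],[0,0,0]],[[0,0,0.013],[0,0,0]]]'
python3 st.py m3
```

```text
t: 3.3
tool_pos: [0.4817, -0.3897, 0.0324]
tool_rot: [2.191, 2.244, 0.004]
contact_force: [4.9, 0.9, 7.5]
opening: 0.0597
grip_force: 3.7
t 3.3 lane tcp mm [ -31.5 -158.9   32.4] axes [[-0.024, 1.0, 0.006], [1.0, 0.024, -0.002], [-0.002, 0.006, -1.0]] F [4.9 0.9 7.5] open 0.0597
```

View pics/m3.png

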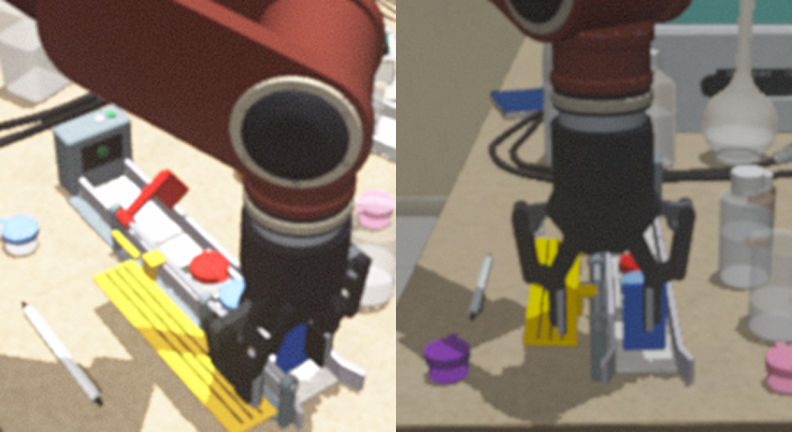

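```bash
cat > ang.py <<'E'
from fit import *
p=[.5094,-.2301,.0242]
def an(O):
    def g(a):
        d=.65-a[0]; c,s=np.cos(d),np.sin(d); r=[]
        for v,u,w,x,y in O:
            q=(-38+x*c-14*s,y,50-x*s-14*c)
            m=(190+u/1.8,130+w/1.8) if v==0 else (180+(u-396)/1.8,130+w/1.8)
            r.append(proj((S,D)[v],W(p,q))[0]-m)
        return np.ravel(r)
    o=least_squares(g,[.5],loss="soft_l1"); print(o.x,g(o.x).reshape(-1,2).round(1).tolist())
an([(0,232,430,-57,-180),(0,95,283,-57,25),(1,525,343,-57,-180),(1,577,345,-15,-180),(1,538,240,-57,25)])
an([(1,523,323,-57,-180),(1,572,335,-15,-180)])
E
python3 ang.py
```

```text
[0.65681412] [[-0.2, 5.2], [-3.1, -2.0], [-1.2, 1.1], [0.8, -0.8], [-0.6, -0.1]]
[0.32469315] [[-1.8, -0.4], [0.7, 1.1]]
```

The gate is at about 0.65 rad with the pedal level. Now the push along tool +x: slow to first contact, then steady.

```bash
python3 -m jog '[[[0.004,0,0],[0,0,0]],[[0.008,0,0],[0,0,0]],[[0.012,0,0],[0,0,0]],[[0.016,0,0],[0,0,0]],[[0.02,0,0],[0,0,0]]]'; python3 st.py
python3 -m jog '[[[0.005,0,0],[0,0,0]],[[0.01,0,0],[0,0,0]],[[0.015,0,0],[0,0,0]],[[0.02,0,0],[0,0,0]],[[0.025,0,0],[0,0,0]]]'; python3 st.py m4
```

```text
t: 3.9
tool_pos: [0.48, -0.3717, 0.0324]
tool_rot: [2.19, 2.243, -0.003]
contact_force: [0.3, -5.3, 5.0]
opening: 0.06
grip_force: 3.5
t 3.9 lane tcp mm [ -32.9 -140.8   32.4] axes [[-0.024, 1.0, 0.003], [1.0, 0.024, -0.006], [-0.006, 0.003, -1.0]] F [ 0.3 -5.3  5. ] open 0.06
t: 4.4
tool_pos: [0.4794, -0.3467, 0.0325]
tool_rot: [2.19, 2.243, -0.003]
contact_force: [0.9, -5.2, 5.1]
opening: 0.0597
grip_force: 3.5
t 4.4 lane tcp mm [ -32.8 -115.9   32.5] axes [[-0.024, 1.0, 0.003], [1.0, 0.024, -0.006], [-0.006, 0.003, -1.0]] F [ 0.9 -5.2  5.1] open 0.0597
```

View pics/m4.png

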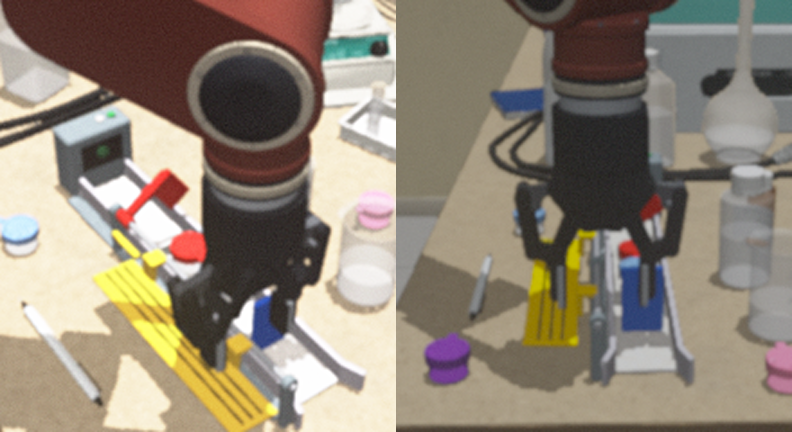

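The carrier moves with the finger and the pedal stays level. I'll continue.

```bash
python3 -m jog '[[[0.006,0,0],[0,0,0]],[[0.013,0,0],[0,0,0]],[[0.02,0,0],[0,0,0]],[[0.027,0,0],[0,0,0]],[[0.034,0,0],[0,0,0]]]'
python3 -m jog '[[[0.007,0,0],[0,0,0]],[[0.014,0,0],[0,0,0]],[[0.021,0,0],[0,0,0]],[[0.028,0,0],[0,0,0]],[[0.035,0,0],[0,0,0]]]'; python3 st.py
python3 -m jog '[[[0.007,0,0],[0,0,0]],[[0.014,0,0],[0,0,0]],[[0.021,0,0],[0,0,0]],[[0.028,0,0],[0,0,0]],[[0.035,0,0],[0,0,0]]]'; python3 st.py m5
```

```text
t: 5.0
tool_pos: [0.4787, -0.3126, 0.0324]
tool_rot: [2.19, 2.243, -0.003]
contact_force: [0.4, -5.8, 4.4]
opening: 0.0598
grip_force: 3.6
t: 5.5
tool_pos: [0.4779, -0.2775, 0.0324]
tool_rot: [2.189, 2.243, -0.003]
contact_force: [-0.2, -6.2, 5.9]
opening: 0.0596
grip_force: 3.6
t 5.5 lane tcp mm [-32.6 -46.6  32.4] axes [[-0.024, 1.0, 0.004], [1.0, 0.024, -0.006], [-0.006, 0.004, -1.0]] F [-0.2 -6.2  5.9] open 0.0596
t: 6.0
tool_pos: [0.4772, -0.2424, 0.0324]
tool_rot: [2.189, 2.244, -0.002]
contact_force: [0.7, -6.1, 5.7]
opening: 0.0594
grip_force: 3.7
t 6.0 lane tcp mm [-32.5 -11.6  32.4] axes [[-0.024, 1.0, 0.004], [1.0, 0.024, -0.006], [-0.006, 0.004, -1.0]] F [ 0.7 -6.1  5.7] open 0.0594
```

View pics/m5.png

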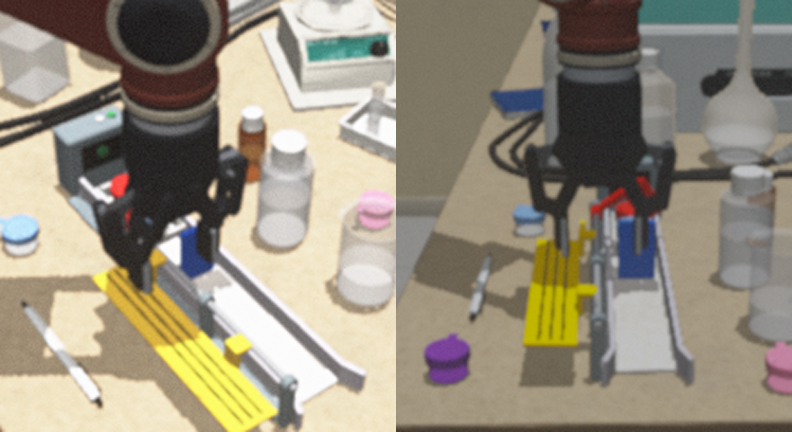

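The carrier is under the gate with about 22 mm left. I'll slow down and watch for the end stop in the y-force.

```bash
python3 -m jog '[[[0.004,0,0],[0,0,0]],[[0.008,0,0],[0,0,0]],[[0.012,0,0],[0,0,0]],[[0.015,0,0],[0,0,0]],[[0.018,0,0],[0,0,0]]]'; python3 st.py
python3 -m jog '[[[0.0015,0,0],[0,0,0]],[[0.003,0,0],[0,0,0]],[[0.004,0,0],[0,0,0]]]'; python3 st.py
```

```text
t: 6.6
tool_pos: [0.4767, -0.2244, 0.0323]
tool_rot: [2.19, 2.244, -0.002]
contact_force: [0.7, -6.6, 6.2]
opening: 0.0597
grip_force: 3.6
t 6.6 lane tcp mm [-32.5   6.5  32.3] axes [[-0.024, 1.0, 0.004], [1.0, 0.024, -0.005], [-0.006, 0.004, -1.0]] F [ 0.7 -6.6  6.2] open 0.0597
t: 6.9
tool_pos: [0.4766, -0.2205, 0.0323]
tool_rot: [2.19, 2.244, -0.002]
contact_force: [0.8, -6.7, 5.5]
opening: 0.0599
grip_force: 3.6
t 6.9 lane tcp mm [-32.5  10.4  32.3] axes [[-0.024, 1.0, 0.004], [1.0, 0.024, -0.005], [-0.005, 0.004, -1.0]] F [ 0.8 -6.7  5.5] open 0.0599
```

```bash
python3 -m jog '[[[0.001,0,0],[0,0,0]],[[0.002,0,0],[0,0,0]],[[0.002,0,0],[0,0,0]]]'; python3 st.py
```

```text
t: 7.2
tool_pos: [0.4766, -0.2196, 0.0326]
tool_rot: [2.189, 2.242, -0.004]
contact_force: [-0.3, -9.0, 6.0]
opening: 0.06
grip_force: 6.1
t 7.2 lane tcp mm [-32.5  11.3  32.6] axes [[-0.024, 1.0, 0.004], [1.0, 0.024, -0.008], [-0.008, 0.004, -1.0]] F [-0.3 -9.   6. ] open 0.06
```

```bash
python3 -m jog '[[[0.001,0,0],[0,0,0]],[[0.001,0,0],[0,0,0]],[[0.001,0,0],[0,0,0]]]'; python3 st.py m6
```

```text
t: 7.5
tool_pos: [0.4768, -0.2195, 0.033]
tool_rot: [2.189, 2.24, -0.005]
contact_force: [-1.6, -12.3, 5.3]
opening: 0.0599
grip_force: 7.7
t 7.5 lane tcp mm [-32.3  11.4  33. ] axes [[-0.023, 1.0, 0.005], [1.0, 0.023, -0.009], [-0.009, 0.004, -1.0]] F [ -1.6 -12.3   5.3] open 0.0599
```

View pics/m6.png

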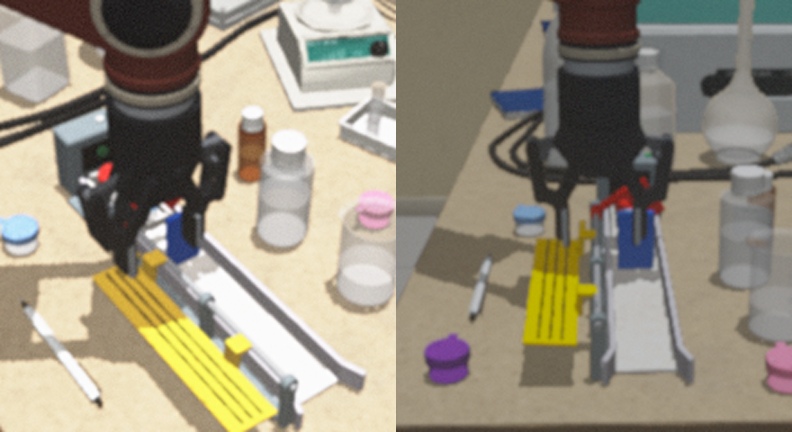

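Motion has stalled at 11.4 mm (expected 11) with the y-force rising from 6.7 to 12 N, so the carrier is home. I'll back off the tab with the pedal still held, then lift slowly so the gate closes gently.

```bash
python3 -m jog '[[[-0.004,0,0],[0,0,0]],[[-0.009,0,0],[0,0,0]],[[-0.014,0,0],[0,0,0]],[[-0.014,0,-0.005],[0,0,0]],[[-0.014,0,-0.01],[0,0,0]]]'
python3 -m jog '[[[0,0,-0.005],[0,0,0]],[[0,0,-0.01],[0,0,0]],[[0,0,-0.015],[0,0,0]],[[0,0,-0.02],[0,0,0]],[[0,0,-0.025],[0,0,0]]]'
python3 -m jog '[[[0,0,-0.01],[0,0,0]],[[0,0,-0.03],[0,0,0]],[[0,0,-0.06],[0,0,0]],[[0,0,-0.1],[0,0,0]],[[0,0,-0.14],[0,0,0]]]'
python3 -m jog '[[[-0.04,0,0],[0,0,0]],[[-0.08,0,0],[0,0,0]],[[-0.12,0,0],[0,0,0]],[[-0.16,0,0],[0,0,0]],[[-0.16,0,0],[0,0,0]]]'
python3 st.py m7
```

```text
t: 8.1
tool_pos: [0.4747, -0.2287, 0.04]
tool_rot: [-2.194, -2.247, 0.001]
contact_force: [-0.5, 0.2, 0.3]
opening: 0.0598
grip_force: 0.5
t: 8.6
tool_pos: [0.4752, -0.229, 0.0657]
tool_rot: [-2.195, -2.248, 0.0]
contact_force: [-0.1, 0.2, -0.7]
opening: 0.0601
grip_force: 0.0
t: 9.1
tool_pos: [0.4748, -0.2287, 0.2068]
tool_rot: [-2.194, -2.247, 0.0]
contact_force: [0.3, 0.0, 0.6]
opening: 0.0594
grip_force: 0.0
t: 9.6
tool_pos: [0.4785, -0.393, 0.2057]
tool_rot: [2.198, 2.243, -0.002]
contact_force: [-0.3, 0.6, -0.0]
opening: 0.0598
grip_force: 0.0
t 9.6 lane tcp mm [ -34.9 -162.1  205.7] axes [[-0.02, 1.0, 0.0], [1.0, 0.02, -0.002], [-0.002, -0.0, -1.0]] F [-0.3  0.6 -0. ] open 0.0598
```

View pics/m7.png

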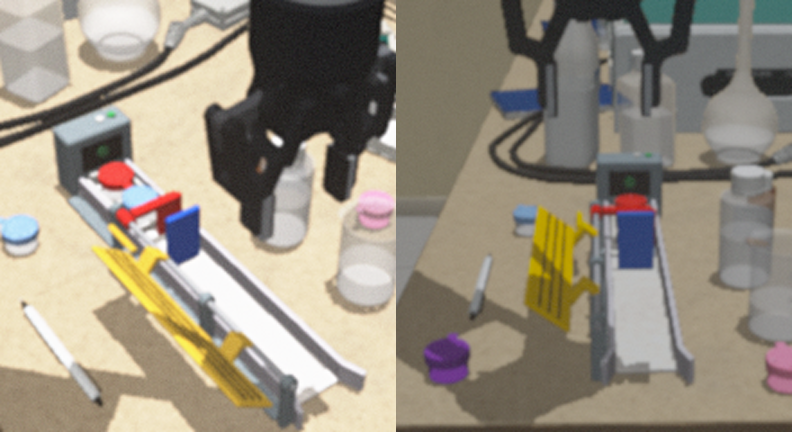

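The gate is shut behind the cups, the pedal is back up, and the bystanders are unmoved. I'll check the tab against the dock position, then hand in.

```bash
python3 - <<'E'
from fit import *
p=[.5094,-.2301,.0242]
for yc in (110,115,120):
    print(yc,[((proj(i,W(p,(x,yc-98,64)))[0]-o)*1.8+(k,0)).round(1) for i,o,k in ((S,(190,130),0),(D,(180,130),396)) for x in (-18,18)])
E
python3 -c "
import cv2;cv2.imwrite('pics/c8.png',cv2.resize(cv2.imread('pics/m7.png')[150:280,60:230],None,fx=4,fy=4,interpolation=cv2.INTER_CUBIC))"
```

```text
110 [array([171.1, 229. ]), array([204.6, 213.6]), array([617. , 216.3]), array([655. , 215.9])]
115 [array([168. , 225.9]), array([201.4, 210.6]), array([616.8, 214.4]), array([654.6, 213.9])]
120 [array([164.8, 222.9]), array([198.1, 207.6]), array([616.7, 212.5]), array([654.3, 212. ])]
```

View pics/c8.png

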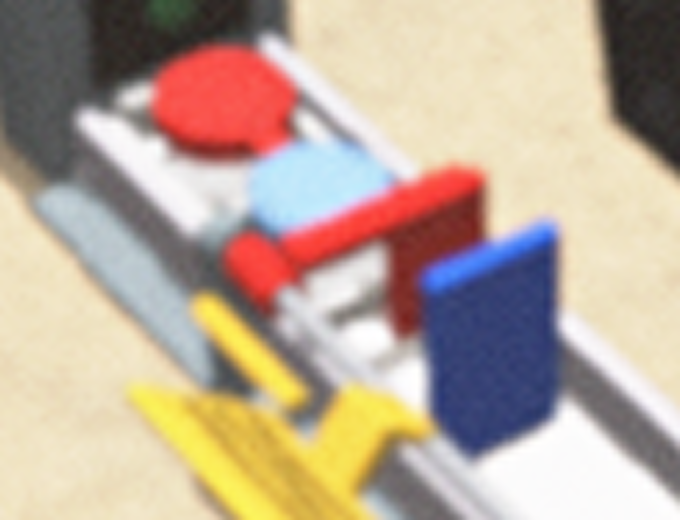

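The tab's rear top corners are at about (167,222) and (199,209), which agrees with home. Both cups are upright and the blade is down behind them.

```bash
python3 -c "
from station import job; print(job.finish_job())"
```

```text
the job is handed in; nothing more can be done
None
```

I pushed the carrier home against the reader head with the pedal held down, then let the gate shut behind the cups and moved the arm clear. The job is handed in at about 10 s of the 38 s allowed, and the hand-in did not report a verdict.

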